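# Index the dial fixture and press home a pen-cap finial

### The job

On the green hand press, turn the dial by its black hexagonal hub until the green pen cap, whose brass finial still stands proud, clicks into its detent centred under the ram; then pull the red-handled lever until the finial is pressed fully home in the cap. Ease the lever gently all the way back up to its rest, never letting it spring back, keep the gripper off the cap and finial, and leave the other things on the bench where they are.

Things in the scene. Friction and masses are not known exactly. Their poses are not given: they have to be found in the camera images.
- press: Green hand press with a dial fixture, fixed to the bench; base 420 x 200 x 18 mm. Origin on the bench, straight below the dial's axis; x from there towards the ram and column (operator's side is -x), z up. Head and column, 70 mm wide, reach from x = 90 to 260 mm, 145 to 250 mm high; the ram stands out on top, to 298 mm. At x = -145 to -225 mm, under 50 mm high, the detent housing.
- dial: Aluminium dial, 272 mm across, upper face 42 mm above the bench; turns without limit either way about its vertical axis, light friction (0.12 N m), stays where it is left. Origin on its axis; its x axis points to the green cap's station. White nests (28 mm) at 118 mm radius every 90 degrees: green cap at 0, a finished wine-red cap at +90 (counter-clockwise from above), two empty.
- detent_ball (a point): Sprung steel ball (16 mm) at the dial's rim on the press's -x side, 36 mm above the bench. Four pairs of rim pins make a detent per station: the ball climbs a pin (up to about 0.7 N m), then snaps in between the two and pulls the dial true once it is let go within 3 degrees of the detent; a gripper still holding the hub prevents that. The dial starts over 100 degrees away from the right station.
- hub_grip (a point): Centre of the black hexagonal hub on the dial's axis, 85 mm above the bench. Hexagon 44 mm across flats, from 64 to 100 mm above the bench, over a 48 mm round steel collar; one pair of flats faces along the dial's +x and -x, the others every 60 degrees. A wrist cannot turn it far enough in one grasp.
- finial_top (a point): Top of the domed brass finial (12 mm across) on the green cap, on the cap's axis. Proud at the start (103 to 106 mm above the bench); fully home its top is 98 mm above the bench, where it stops firmly. A press fit of about 40 N: a job for the press.
- cap: Green pen cap, 15 mm across, standing 50 mm above the dial's face in its nest (top 92 mm above the bench), fixed in the nest. Origin at the foot, on its axis. The wine-red cap is alike, its finial already home.
- finial: The brass finial; origin on its axis, 6 mm below its top.
- ram: Ram: 20 mm square steel bar with a 14 mm white pad at its foot, on the press's x axis 118 mm from the dial's axis; moves straight down 20 mm per radian of the lever.
- ram_tip (a point): Centre of the underside of the ram's pad; 120 mm above the bench with the lever at rest.
- lever (a joint): Press lever, 0 at rest (up, against its stop), growing as it is pulled to the operator's side (press -x) and down. Its spring gives 4.6 N at the handle at rest, 9 N at the end. It meets the finial at about 0.7 to 0.85 rad, then takes some 6 N more, and stops firmly when the finial is home, at about 1.1 rad (1.3 rad if nothing is under the ram). Let go, it flies back.
- lever_grip (a point): Centre of the red handle, a freely revolving cylinder 22 mm across and 70 mm long standing out sideways from the lever's end, its axis level along press y (like the lever's own axis); 130 mm from the lever's axis. At rest it is 323 mm above the bench, the lever leaning 10 degrees back from upright (towards press +x). The lever's 14 mm bar swings in the plane press y = -62 mm, beside the handle.
- lever_pivot (a point): Point on the lever's level axis in the plane in which the handle's centre swings: press x = 148 mm, y = -115 mm, 195 mm above the bench. The axis runs along press y; y points left for one looking along press x.
- parts_bin: Bystander: blue plastic bin 130 x 100 x 50 mm, loose; origin under its centre.
- glue_bottle: Bystander: amber bottle 52 mm across, 100 mm high, loose; origin under its centre.
- steel_dish: Bystander: round steel dish 90 mm across, 35 mm high, loose; origin under its centre.
- mallet: Bystander: small steel hammer with a wooden handle, 260 mm long, lying on the bench with its head towards +x, loose; origin under its middle.

How it is judged (in metres and radians):
On the way, in this order (a step that is already met when the one before it is completed fails the run):
1. the dial stands at rest in its detent with the proud finial centred under the ram (within 3 mm) (horizontal distance between finial_top and ram_tip below 0.003 m and angular speed of dial below 0.05 rad/s), for 0.3 s.
2. the lever has pressed the finial home (its top within 1.2 mm of its seated height) (horizontal distance between finial_top and ram_tip below 0.003 m and z of finial_top in the frame of press below 0.0992 m and value of joint lever above 0.9 rad), for 0.1 s.
At the end, for the whole second after the job is handed in: The green cap stands under the ram, its finial within 3 mm of the ram's axis and its top no more than 1.2 mm above its seated height of 98 mm; the lever is back at its rest (below 0.08 rad); the dial is still (all of step 1 and z of finial_top in the frame of press below 0.0992 m and value of joint lever below 0.08 rad); the robot touches nothing.
It fails at once if the lever springs back (faster than 2 rad/s while more than 0.15 rad from its rest) (velocity of joint lever below -2 rad/s and value of joint lever above 0.15 rad).
It fails at once if the ram presses on the finial more than 4.5 mm off its centre (contact force between ram and finial above 5 N and horizontal distance between finial_top and ram_tip above 0.0045 m).
It fails at once if the robot pushes on the green cap or its finial with more than 3 N (contact force between any of the fingers, the arm and cap above 3 N or contact force between any of the fingers, the arm and finial above 3 N).
It fails at once if a bystander is moved by more than 20 mm (distance of any of parts_bin, glue_bottle, steel_dish, mallet from where it was at the start of the episode above 0.02 m).
It also fails if it takes over 72 s, if anything falls off the work surface, if the arm or the gripper's body presses on something with over 40 N, if the wrist force passes 120 N, or if a joint passes its speed limit or range.

### The arm

A 6-joint arm with a two-finger parallel gripper is mounted at the origin on the work surface. World frame = base frame: x ahead of the robot, y to its left, z up, the work surface at z = 0. Lengths are in mm, angles in rad, forces in N, time in s.
With the tool pointing down it reaches from about 350 to 875 mm from the base axis. Payload 4.2 kg.
Tool frame: the origin (TCP) lies at the very end of the fingers, on their centre line; the grasp point (between the pads) lies 19 mm behind it; z points along the fingers, y is the line along which they close (so a half turn about z gives the same grasp; the last joint's range is limited). The gripper opens to 85 mm and grips with 20 to 120 N. Pads are 22 mm wide; open, the fingers measure 114 mm over their backs; the gripper's body (76 mm by 85 mm) begins 54 mm behind the grasp point. The pads swing forward as they close: fully open they stand 13 mm farther back than shut.
Start: joints at [1.534, 0.385, 0.008, 0, -1.194, -0.259], TCP at [182.158, 597.844, 196.412] pointing down, gripper open.
Joint ranges: [-3.14, 3.14], [-1.21, 2.06], [-1.07, 1.41], [-3.16, 2.05], [-2.99, -0.16], [-3.1, 3.1]. Speed limits (rad/s): [2.79, 2.79, 3.14, 3.14, 3.14, 3.14].

### API

Orientations are given as a unit quaternion [x, y, z, w].
In Python, from bench import read_state, get_image, get_calibration, job_done gives the robot as it stands.
- The arm moves only by the shell command python3 -m creep 'ROWS'. ROWS is a JSON object of lists of equal length, an entry for each row: "translation": the shift along the world's x, y, z in cm, a list of three; "delta_rot": the turn, a rotation vector about the world's x, y, z in degrees, a list of three; "hand": the finger opening in cm, from 0 to 8.54. A call has 1 to 8 rows; each row is the pose to reach, as a shift and turn from the pose commanded when the call began; what a row does not reach only later rows make up. A row lasts 1/8 s, in which the tool goes at most 62.5 mm and 10.7 degrees, less where a joint would pass 70% of its speed; a pose out of reach is approached as far as the arm can. A call with a gripper value outside its range is refused whole. The fingers move at their own pace and stop on an object; the grip force is fixed at half the most. Time passes only in rows, so rows that repeat a pose let the fingers close. It gives the time, the measured TCP pose, the force, the opening and the grip force at its end, in the units of the state.
- read_state(): the state, without advancing time (a new reading comes with each control period).
- get_image(name): name is "scene" or "side" or "wrist"; returns (picture, depth): 480x640x3 uint8, red, green, blue; 480x640 float32, mm along the optical axis (not along the pixel's ray), 0 where there is no reading.
- get_calibration(name): a dict with "intrinsics" (3x3 intrinsics, pixels), "xyz" and "attitude" of the camera in the world. Camera axes: x right, y down, z forward; pixel columns grow to the right and rows downward; lengths in mm; the calibration is good to about 2 mm. A picture is of the moment at which its call begins: read the wrist's pose just before it. get_calibration takes no time and is no camera call; for the wrist camera it gives the pose at the moment of the call.
- job_done(): hands the job in; it is judged then, once.
The state is a dict: "clock": time; "joints": joint angles; "joint_vel": joint speeds; "joint_efforts": joint torques, N m; "position": TCP position; "ee_rot": TCP orientation; "contact_force": force on the tool from outside, world axes, zero at the start; "wrist_torque": the same for the moment, N m; "gripper_width": finger opening in mm; "grasp_force": force on a finger pad.
Only numpy, scipy, OpenCV 4.12 (cv2) and the standard library are available. Lean on these libraries where they do the work, as an engineer would, in place of code of your own. Each camera call takes 0.05 s, during which the arm holds its last target. There are 200 camera calls.

## Working session

There is one attempt and no reset: what is moved stays moved. The work goes in short steps, Python scripts to look and compute and a shell command to move; the robot and the scene stay as the last step left them, time stands still between calls to the robot, and variables do not carry over. Pictures are saved under pics/ and viewed, at most 10 in all, crops included, and the job is handed in when it is done.

```bash
ls; mkdir -p pics
python3 - <<'E'
from bench import *
import cv2,numpy as np
for n in("scene","side"):
    im,d=get_image(n); cv2.imwrite(f"pics/{n}0.png",im[:,:,::-1]); np.savez(f"{n}0.npz",im=im,d=d)
    c=get_calibration(n);print(n,c)
print(read_state())
E
```

```text
pics
scene {'intrinsics': array([[598.94208716,   0.        , 317.13017511],
       [  0.        , 598.94208716, 237.00899193],
       [  0.        ,   0.        ,   1.        ]]), 'xyz': array([ 670.05802084,  945.30553148, 1174.04608424]), 'attitude': array([ 0.04960945,  0.92371577, -0.37862321, -0.03053771])}
side {'intrinsics': array([[452.7660137 ,   0.        , 320.79701158],
       [  0.        , 452.7660137 , 244.39987063],
       [  0.        ,   0.        ,   1.        ]]), 'xyz': array([ 495.11653428, -752.46391721, 1117.87716999]), 'attitude': array([ 0.94320761, -0.02629287,  0.00868248, -0.33104788])}
{'clock': 0.1, 'joints': array([ 1.53362141e+00,  3.85478839e-01,  6.84057217e-03, -4.18812581e-04,
       -1.19400320e+00, -2.58590575e-01]), 'joint_vel': array([ 2.52236359e-04, -2.90907651e-03,  2.85095845e-03,  2.13561521e-03,
        2.04220072e-05, -8.83063718e-04]), 'joint_efforts': array([-1.95497073e-04, -3.93318415e+01,  1.88929939e+01,  4.19788465e+00,
       -2.53616679e-03,  3.14061502e-06]), 'position': array([181.99706358, 597.33757115, 195.4644891 ]), 'ee_rot': array([ 9.89073438e-01, -1.47420639e-01, -9.15262974e-05,  9.38427205e-04]), 'contact_force': array([-0.15857136, -0.15739454, -0.39540801]), 'wrist_torque': array([0.00209853, 0.01502676, 0.00125115]), 'grasp_force': 0.0, 'gripper_width': 85.56174488077387}
```

View pics/scene0.png

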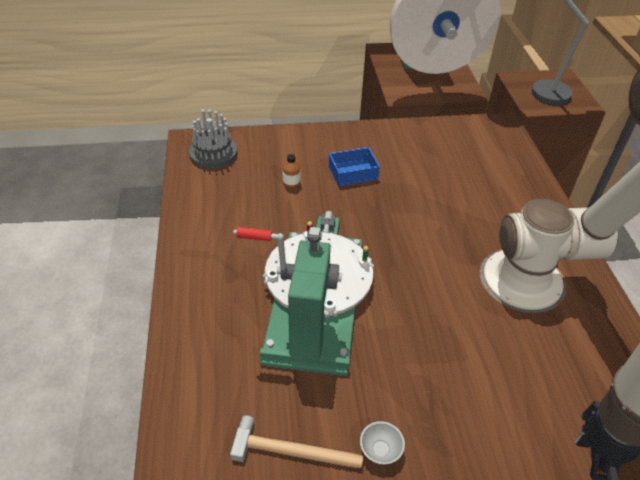

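View pics/side0.png

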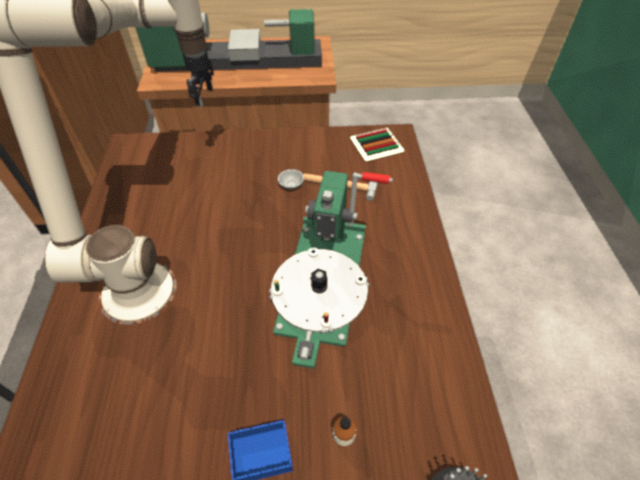

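The side view shows the dial around (319,288) with the hub at (319,280), the green cap at (277,287), the wine-red cap at (326,318), and the red handle at (375,179). The ram and column lie towards world +y, with the head at (328,210).

```bash
cat > h.py <<'E'
import numpy as np,cv2
from scipy.spatial.transform import Rotation as R
from bench import *
def cloud(n,d,c=None):
    c=c or get_calibration(n);K=c["intrinsics"];v,u=np.mgrid[:480,:640]
    p=np.stack([(u-K[0,2])/K[0,0]*d,(v-K[1,2])/K[1,1]*d,d],-1)
    return p@R.from_quat(c["attitude"]).as_matrix().T+c["xyz"]
def ray(n,uv,z,c=None):
    c=c or get_calibration(n);K=c["intrinsics"]
    r=R.from_quat(c["attitude"]).apply([(uv[0]-K[0,2])/K[0,0],(uv[1]-K[1,2])/K[1,1],1])
    return c["xyz"]+r*(z-c["xyz"][2])/r[2]
def tri(rays):
    A=0;b=0
    for n,uv,c in rays:
        c=c or get_calibration(n);o=c["xyz"];r=ray(n,uv,0,c)-o;r/=np.linalg.norm(r);M=np.eye(3)-np.outer(r,r);A=A+M;b=b+M@o
    return np.linalg.solve(A,b)
def blobs(m,amin=15):
    k,l,s,c=cv2.connectedComponentsWithStats(m.astype(np.uint8))
    return [(s[i,4],c[i].round(1),l==i) for i in range(1,k) if s[i,4]>=amin]
E
python3 - <<'E'
from h import *
np.set_printoptions(precision=1,suppress=True)
for n in("scene","side"):
    z=np.load(n+"0.npz");im,d=z["im"],z["d"];P=cloud(n,d);hsv=cv2.cvtColor(im,cv2.COLOR_RGB2HSV);H,S,V=cv2.split(hsv)
    near=(P[...,0]>300)&(P[...,0]<1000)&(P[...,1]>-350)&(P[...,1]<500)&(P[...,2]>15)&(P[...,2]<360)&(d>0)
    for nm,m in dict(red=((H<6)|(H>174))&(S>190)&(V>90)&near,green=(H>60)&(H<95)&(S>100)&near,
       white=(S<50)&(V>170)&near&(abs(P[...,2]-42)<8),black=(V<60)&(S<120)&near&(P[...,2]>60)).items():
        for a,c,l in blobs(m):
            q=P[l];print(n,nm,a,c,"med",np.median(q,0),"min",np.percentile(q,2,0),"max",np.percentile(q,98,0))
    m=(S<60)&(V>150)&near&(abs(P[...,2]-42)<8)
    q=P[m];(cx,cy),r=cv2.minEnclosingCircle(q[:,:2].astype(np.float32));print(n,"dial",cx,cy,r,np.median(q[:,2]))
im=np.load("side0.npz")["im"][150:380,230:420];cv2.imwrite("pics/crop.png",cv2.resize(im,None,fx=2.6,fy=2.6,interpolation=3)[:,:,::-1])
im=np.load("scene0.npz")["im"][200:380,220:390];cv2.imwrite("pics/crop2.png",cv2.resize(im,None,fx=3.2,fy=3.2,interpolation=3)[:,:,::-1])
E
```

```text
scene green 21 [365.1 254.5] med [413.7 -50.8  83.8] min [409.5 -54.1  70.1] max [417.3 -46.3  92.4]
scene white 25 [327.8 214.5] med [ 481.6 -244.7   44.6] min [ 474.3 -254.8   41.9] max [ 487.4 -232.    47.2]
scene white 2204 [347.3 271.3] med [459.5 -29.5  41.7] min [ 402.6 -169.8   36.5] max [509.6  75.   47.1]
scene white 342 [292.7 247.9] med [ 590.5 -131.4   42.1] min [ 555.6 -175.9   37.4] max [608.4 -77.8  47.1]
scene white 604 [277.  279.1] med [635.7 -13.2  41.9] min [ 609.6 -123.3   37.4] max [663.3  45.8  46.9]
scene black 20 [284.7 276.6] med [624.4 100.6 197.4] min [616.   98.3 190.9] max [629.9 106.8 202. ]
scene dial 469.68865966796875 101.77247619628906 357.9723205566406 41.74953172141875
side red 123 [377.  178.2] med [687.1  85.3 328.5] min [649.6  76.  320.3] max [708.   96.  333.9]
side white 5461 [318.9 290.9] med [524.4 -64.9  41. ] min [ 409.2 -174.8   36.5] max [647.6  71.2  46. ]
side white 55 [304.2 351.7] med [ 479.6 -241.4   43.8] min [ 471.5 -254.8   39.1] max [ 487.2 -227.4   49.3]
side black 18 [311.6 217.4] med [516.2  82.  197.2] min [508.   60.9 185.7] max [518.6  84.7 223.6]
side black 195 [325.9 226.3] med [552.5  45.  196. ] min [530.6  39.3 160.1] max [571.5  50.6 233.1]
side black 45 [342.3 224.7] med [604.3 130.3  99.5] min [595.4  67.8  61. ] max [613.1 155.2 196.1]
side black 151 [318.6 283.4] med [526.9 -63.9  88.8] min [508.5 -70.7  61.5] max [544.2 -49.9 102. ]
side dial 459.6678466796875 100.67373657226562 356.8729553222656 40.97859639265175
```

View pics/crop.png

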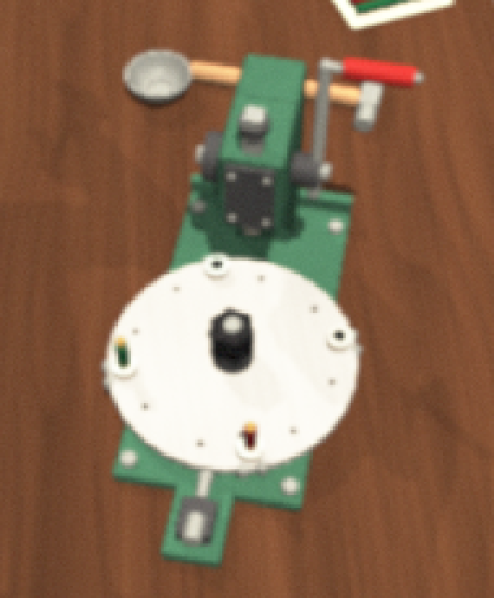

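View pics/crop2.png

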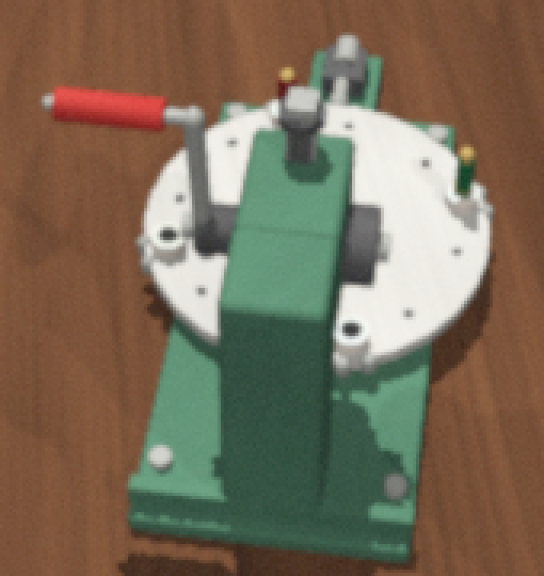

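The crops show the green finial at side (277,282) and scene (365.6,248), the wine-red finial at side (326,314) and scene (310,223), and the ram top at side (327.7,194) and scene (314,233). The lever bar is on the world +x side of the head, with the handle pointing out to +x.

Run:
```python
from h import *
from scipy.optimize import least_squares
np.set_printoptions(precision=1,suppress=True)
T=lambda a,b:tri([("side",a,None),("scene",b,None)])
gf=T((276.9,282.3),(365.6,247.8));rf=T((325.8,314.2),(309.7,223.4));ram=T((327.7,194.5),(314.4,232.8))
print("greenfin",gf,"redfin",rf,"ramtop",ram)
D={}
for n in("scene","side"):
    z=np.load(n+"0.npz");im,d=z["im"],z["d"];P=cloud(n,d);H,S,V=cv2.split(cv2.cvtColor(im,cv2.COLOR_RGB2HSV))
    box=(P[...,0]>350)&(P[...,0]<700)&(P[...,1]>-220)&(P[...,1]<100)&(d>0)
    m=((S<70)&(V>130)&box&(P[...,2]>30)&(P[...,2]<47)).astype(np.uint8)
    c=max(cv2.findContours(m,0,1)[0],key=cv2.contourArea)[:,0] if n=="side" else np.concatenate([k[:,0] for k in cv2.findContours(m,0,1)[0]])
    W=np.array([ray(n,p,42) for p in c])[:,:2]
    f=least_squares(lambda q:np.hypot(*(W-q).T)-136,[525,-60],loss="soft_l1",f_scale=2).x
    print(n,"dial",f,"res",np.median(abs(np.hypot(*(W-f).T)-136)))
    D[n]=f
    m=((H<8)|(H>172))&(S>150)&(V>90)&(P[...,2]>280)&(P[...,0]>550)&(P[...,0]<800)
    for a,cc,l in sorted(blobs(m,30),key=lambda t:-t[0])[:1]:
        D[n+"h"]=cc;(x,y),(w,h),an=cv2.minAreaRect(np.argwhere(l)[:,::-1].astype(np.float32));print(n,"red",a,cc,x,y,w,h,an,np.median(P[l],0))
        xy=np.argwhere(l)[:,::-1];k=np.argsort(xy[:,0]);D[n+"e"]=(xy[k[:12]].mean(0),xy[k[-12:]].mean(0))
    g=(H>60)&(H<95)&(S>70)&(abs(P[...,2]-18)<6)&(P[...,1]>-300)&(P[...,1]<300)&(P[...,0]>350)&(P[...,0]<750)
    print(n,"base",cv2.minAreaRect(P[g][:,:2].astype(np.float32)),g.sum())
    g=(H>60)&(H<95)&(S>70)&(abs(P[...,2]-250)<8)&(P[...,1]>-300)&(P[...,1]<300)
    print(n,"head",cv2.minAreaRect(P[g][:,:2].astype(np.float32)),g.sum())
h=T(D["sideh"],D["sceneh"]);print("handle",h)
a,b=D["sidee"],D["scenee"];e1=T(a[0],b[1]);e2=T(a[1],b[1-1]);e1=T(a[0],b[1]);print(e1,e2,"check other",T(a[0],b[0]))
c=(D["scene"]+D["side"])/2
for n,p in dict(ram=ram,gf=gf,rf=rf).items():v=p[:2]-c;print(n,np.hypot(*v),np.degrees(np.arctan2(v[1],v[0])))
```

```text
greenfin [412.6 -60.4  96.4] redfin [ 540.2 -164.3   92.8] ramtop [557.7  69.6 292.6]
scene dial [528.8 -43.1] res 12.589919658131052
scene red 347 [253.5 234. ] 253.76217651367188 234.1402587890625 35.33809280395508 10.490996360778809 6.340191841125488 [682.8  98.3 330.7]
scene base ((537.130615234375, -19.985321044921875), (494.0894775390625, 198.00904846191406), 76.29838562011719) 2710
scene head ((572.991943359375, 130.2764892578125), (160.1439666748047, 69.9858169555664), 75.9503173828125) 1809
side dial [526.6 -49.5] res 1.5103958198440637
side red 216 [375.5 177.7] 375.015380859375 177.87692260742188 27.535709381103516 8.434361457824707 7.125016689300537 [680.7  86.6 329.1]
side base ((531.2460327148438, -32.82440185546875), (478.9234924316406, 196.0862579345703), 76.02989959716797) 2020
side head ((571.3033447265625, 123.60629272460938), (159.97532653808594, 67.1438980102539), 74.99752044677734) 793
handle [682.1  92.2 323.4]
[649.3  99.1 324.2] [714.   86.4 323.3] check other [681.7  97.1 328.1]
ram 119.79896081283762 75.49134245554008
gf 115.94477067638951 -173.00868857188158
rf 118.6215486827111 -83.96540154392164
```

```bash
python3 - <<'E'
from h import *
np.set_printoptions(precision=2,suppress=True)
s=read_state();c=get_calibration("wrist");r=R.from_quat(s["ee_rot"])
print(r.inv().apply(c["xyz"]-s["position"]),(r.inv()*R.from_quat(c["attitude"])).as_matrix(),c["intrinsics"],r.as_matrix())
E
python3 -m creep '{"translation":[[0,0,10],[0,-4,16],[3,-10,18],[6,-16,18],[9,-22,18],[12,-28,18],[15,-34,18],[18,-40,18]],"delta_rot":[[0,0,0],[0,0,0],[0,0,0],[0,0,0],[0,0,5],[0,0,12],[0,0,20],[0,0,30]],"hand":[8.5,8.5,8.5,8.5,8.5,8.5,8.5,8.5]}'
```

```text
[  77.38    0.43 -176.66] [[ 0.   -0.95 -0.3 ]
 [ 1.    0.    0.  ]
 [ 0.   -0.3   0.95]] [[409.23   0.   319.03]
 [  0.   409.23 239.38]
 [  0.     0.     1.  ]] [[ 0.96 -0.29 -0.  ]
 [-0.29 -0.96 -0.  ]
 [ 0.    0.   -1.  ]]
clock: 1.1
position: [335.1, 251.1, 376.1]
ee_rot: [0.994, 0.108, 0.0, -0.0]
contact_force: [0.9, 0.1, -0.2]
gripper_width: 84.8
grasp_force: 0.0
```

```bash
python3 -m creep '{"translation":[[3,-6,0],[6,-12,0],[9,-18,-2],[12,-21,-4],[14.5,-24,-6],[16.5,-24.6,-8],[16.5,-24.6,-8],[16.5,-24.6,-8]],"delta_rot":[[0,0,-6],[0,0,-12],[0,0,-18],[0,0,-24],[0,0,-30],[0,0,-36],[0,0,-36],[0,0,-36]],"hand":[8.5,8.5,8.5,8.5,8.5,8.5,8.5,8.5]}'
python3 - <<'E'
from h import *
np.set_printoptions(precision=3,suppress=True)
s=read_state();c=get_calibration("wrist");im,d=get_image("wrist");np.savez("w1.npz",im=im,d=d,**{k:c[k] for k in c})
print(s["position"],R.from_quat(s["ee_rot"]).as_matrix()[:,0],s["joints"],s["joint_vel"]);cv2.imwrite("pics/w1.png",im[:,:,::-1])
E
```

```text
clock: 2.1
position: [499.7, 7.5, 296.6]
ee_rot: [0.979, -0.206, 0.0, 0.0]
contact_force: [0.1, 0.5, -0.0]
gripper_width: 85.0
grasp_force: 0.0
[499.723   7.477 296.57 ] [ 0.915 -0.403  0.   ] [ 0.341  0.11  -0.112  0.    -1.348  0.815] [ 0.011 -0.02   0.009  0.002  0.004 -0.004]
```

View pics/w1.png

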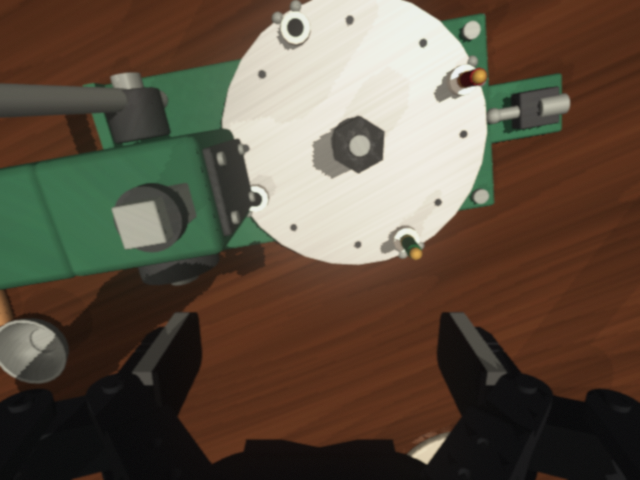

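The wrist view shows the hub at (359,145), the green finial at (416,254), the wine-red finial at (479,76) and the detent ball arm at (505,116). The ram top is at (140,225). The finger tips are well clear of everything.

Run:
```python
from h import *
from scipy.optimize import least_squares
np.set_printoptions(precision=1,suppress=True)
z=np.load("w1.npz");im=z["im"];d=z["d"];c={k:z[k] for k in("intrinsics","xyz","attitude")}
P=cloud("wrist",d,c);H,S,V=cv2.split(cv2.cvtColor(im,cv2.COLOR_RGB2HSV));u=np.mgrid[:480,:640][1]
# dial contour
box=(abs(P[...,2]-42)<8)&(S<90)&(V>110)&(P[...,1]<120)
m=box.astype(np.uint8);k=max(cv2.findContours(m,0,1)[0],key=cv2.contourArea)[:,0];k=k[(k[:,1]>2)]
W=np.array([ray("w",p,42,c) for p in k])[:,:2]
f=least_squares(lambda q:np.hypot(*(W-q).T)-136,[525,-50],loss="cauchy",f_scale=1).x;print("dial",f,np.median(abs(np.hypot(*(W-f).T)-136)))
# hub
m=(abs(P[...,0]-f[0])<40)&(abs(P[...,1]-f[1])<40)&(P[...,2]>90)
for a,cc,l in blobs(m,200):
    q=P[l];top=q[q[:,2]>97]
    print("hub",a,cc,np.median(q,0),"z",np.percentile(q[:,2],[5,50,95]))
    t=l&(abs(P[...,2]-100)<4); kk=max(cv2.findContours(t.astype(np.uint8),0,1)[0],key=cv2.contourArea)[:,0]
    X=np.array([ray("w",p,100,c) for p in kk])[:,:2].astype(np.float32)
    ctr=cv2.minEnclosingCircle(X);print("encl",ctr,"rect",cv2.minAreaRect(X))
    v=X-np.array(ctr[0]);th=np.degrees(np.arctan2(v[:,1],v[:,0]));r=np.hypot(*v.T)
    A=np.mean(r*np.exp(6j*np.radians(th)));print("corner dir mod60",np.degrees(np.angle(A))/6%60)
T=lambda a,n,b:tri([("w",a,c),(n,b,None)])
fin=dict(green=((416,254),(276.9,282.3),(365.6,247.8)),red=((479,76),(325.8,314.2),(309.7,223.4)))
for n,(w,s,sc) in fin.items():
    p=tri([("w",w,c),("side",s,None),("scene",sc,None)]);v=p[:2]-f;print(n,p,np.hypot(*v),np.degrees(np.arctan2(v[1],v[0])),"ray104",ray("w",w,102,c))
h=(T((359,146),"side",(318.9,272)));print("hubtop",h,"ray",ray("w",(359,146),104,c))
# nests (holes) & detent
for p,zz in(((295,27),48),((258,199),48),((565,103),40)):
    q=ray("w",p,zz,c)[:2]-f;print("nest/det",np.hypot(*q),np.degrees(np.arctan2(q[1],q[0])))
g=(H>60)&(H<95)&(S>70)&(abs(P[...,2]-250)<8);q=P[g];print("head",cv2.minAreaRect(q[:,:2].astype(np.float32)))
```

```text
dial [531.7 -45.4] 2.430958560030433
hub 2177 [359.2 144.5] [530.9 -45.4  99.4] z [ 98.   99.4 103.6]
encl ((530.5850219726562, -45.441375732421875), 25.149288177490234) rect ((530.17431640625, -45.56341552734375), (43.702735900878906, 49.63557434082031), 66.96723175048828)
corner dir mod60 35.51374566400219
hub 1423 [471.4 345.3] [492.7 -38.4 368.8] z [349.9 368.8 381.2]Traceback (most recent call last):
  File "<stdin>", line 16, in <module>
ValueError: max() iterable argument is empty
```

Run:
```python
from h import *
np.set_printoptions(precision=1,suppress=True)
z=np.load("w1.npz");im=z["im"];d=z["d"];c={k:z[k] for k in("intrinsics","xyz","attitude")}
P=cloud("wrist",d,c);H,S,V=cv2.split(cv2.cvtColor(im,cv2.COLOR_RGB2HSV));f=np.array([530.7,-45.4])
fin=dict(green=((416,254),(276.9,282.3),(365.6,247.8)),red=((479,76),(325.8,314.2),(309.7,223.4)))
for n,(w,s,sc) in fin.items():
    for p in(tri([("w",w,c),("side",s,None)]),tri([("w",w,c),("scene",sc,None)]),ray("w",w,102 if n=="green" else 96,c)):
        v=p[:2]-f;print(n,p,np.hypot(*v),np.degrees(np.arctan2(v[1],v[0])))
for zz in(104,):print("hubtop",tri([("w",(359,146),c),("side",(318.9,273),None)]),"ray",ray("w",(359,146),zz,c))
for p,zz in(((295,27),48),((258,199),48),((555,104),50)):
    q=ray("w",p,zz,c)[:2]-f;print("nest/det",np.hypot(*q),np.degrees(np.arctan2(q[1],q[0])))
g=(H>60)&(H<95)&(S>70)&(abs(P[...,2]-250)<8);q=P[g];print("head",cv2.minAreaRect(q[:,:2].astype(np.float32)))
g=(H>60)&(H<95)&(S>60)&(abs(P[...,2]-18)<6);q=P[g];print("base",cv2.minAreaRect(q[:,:2].astype(np.float32)))
```

```text
green [411.8 -58.   94. ] 119.54763061050654 -173.93754803527406
green [412.8 -57.  100.1] 118.4281726443456 -174.39041211099766
green [413.7 -56.8 102. ] 117.53483021398145 -174.4381885742148
red [ 540.8 -163.3   90.8] 118.28346342768585 -85.10855879601819
red [ 541.6 -161.7   95.4] 116.78514046370275 -84.62875926004386
red [ 542.3 -161.5   96. ] 116.66319368830742 -84.3062819260971
hubtop [529.3 -44.2 107.4] ray [530.  -44.6 104. ]
nest/det 119.02633589696934 5.610978989994848
nest/det 116.7835760687588 97.21229156534119
nest/det 199.12113172506074 -103.50430870145155
head ((570.540771484375, 116.97401428222656), (139.5540771484375, 69.39669036865234), 76.14656066894531)
base ((533.2168579101562, -33.91558837890625), (470.52435302734375, 197.55665588378906), 76.1593246459961)
```

```bash
python3 -m creep '{"translation":[[2,-3,0],[3.1,-5.25,0],[3.1,-5.25,-6],[3.1,-5.25,-11],[3.1,-5.25,-16],[3.1,-5.25,-20],[3.1,-5.25,-23.1],[3.1,-5.25,-23.1]],"delta_rot":[[0,0,-0.6],[0,0,-0.6],[0,0,-0.6],[0,0,-0.6],[0,0,-0.6],[0,0,-0.6],[0,0,-0.6],[0,0,-0.6]],"hand":[8.5,8.5,8.5,8.5,8.5,8.5,8.5,8.5]}'
python3 -m creep '{"translation":[[0,0,0],[0,0,0],[0,0,0],[0,0,0],[0,0,0],[0,0,0]],"delta_rot":[[0,0,0],[0,0,0],[0,0,0],[0,0,0],[0,0,0],[0,0,0]],"hand":[3.8,3.8,3.8,3.8,3.8,3.8]}'
```

```text
clock: 3.15
position: [529.5, -44.7, 64.2]
ee_rot: [0.977, -0.211, -0.002, 0.001]
contact_force: [-0.6, -0.1, 0.2]
gripper_width: 84.3
grasp_force: 0.0
clock: 3.9
position: [530.9, -45.2, 65.1]
ee_rot: [0.977, -0.212, -0.0, 0.0]
contact_force: [0.4, -0.4, 0.7]
gripper_width: 38.4
grasp_force: 0.0
```

```bash
python3 -m creep '{"translation":[[0,0,0],[0,0,0],[0,0,0]],"delta_rot":[[0,0,0],[0,0,0],[0,0,0]],"hand":[3,3,3]}'
python3 - <<'E'
from h import *
im,d=get_image("wrist");cv2.imwrite("pics/w2.png",im[:,:,::-1])
E
```

```text
clock: 4.28
position: [530.9, -45.2, 65.0]
ee_rot: [0.977, -0.212, -0.0, 0.0]
contact_force: [-1.1, -0.8, -0.4]
gripper_width: 30.1
grasp_force: 0.0
```

View pics/w2.png

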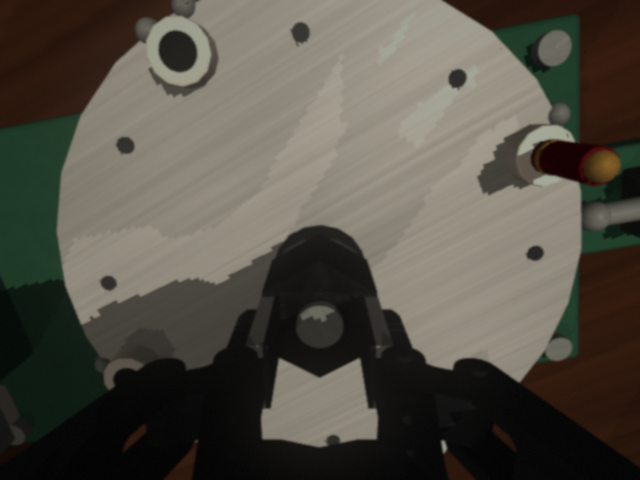

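The wrist view shows the hub knob at (320,325) centred between the fingers, with pad edges at about x=272 and x=372. The reported opening is 30 mm, which doesn't fit a 44 mm hub, so I'll check the depth.

Run:
```python
from h import *
np.set_printoptions(precision=0,suppress=True,linewidth=200)
s=read_state();im,d=get_image("wrist");P=cloud("wrist",d);r=R.from_quat(s["ee_rot"]);np.savez("w2.npz",im=im,d=d)
Q=r.inv().apply((P-s["position"]).reshape(-1,3)).reshape(P.shape)
print(s["gripper_width"],s["grasp_force"])
for v in(240,260,290,310,325,340,360,400):
    print(v,[(u,tuple(Q[v,u].round().astype(int)),int(P[v,u,2])) for u in range(230,411,15)])
```

```text
29.753116857806052 0.0
240 [(230, (np.int64(15), np.int64(-45), np.int64(24)), 41), (245, (np.int64(15), np.int64(-38), np.int64(24)), 41), (260, (np.int64(15), np.int64(-30), np.int64(23)), 41), (275, (np.int64(15), np.int64(-22), np.int64(23)), 42), (290, (np.int64(19), np.int64(-14), np.int64(10)), 54), (305, (np.int64(21), np.int64(-6), np.int64(2)), 63), (320, (np.int64(24), np.int64(1), np.int64(-7)), 72), (335, (np.int64(22), np.int64(8), np.int64(2)), 63), (350, (np.int64(18), np.int64(15), np.int64(13)), 52), (365, (np.int64(14), np.int64(24), np.int64(24)), 40), (380, (np.int64(15), np.int64(31), np.int64(23)), 41), (395, (np.int64(15), np.int64(39), np.int64(24)), 41), (410, (np.int64(15), np.int64(47), np.int64(24)), 41)]
260 [(230, (np.int64(3), np.int64(-46), np.int64(24)), 40), (245, (np.int64(4), np.int64(-38), np.int64(23)), 41), (260, (np.int64(4), np.int64(-31), np.int64(24)), 41), (275, (np.int64(13), np.int64(-20), np.int64(-1)), 66), (290, (np.int64(18), np.int64(-12), np.int64(-14)), 79), (305, (np.int64(21), np.int64(-5), np.int64(-24)), 88), (320, (np.int64(2
[... 4118 characters left out ...]
4(-104)), 168), (245, (np.int64(18), np.int64(-16), np.int64(-103)), 167), (260, (np.int64(18), np.int64(-12), np.int64(-103)), 168), (275, (np.int64(-84), np.int64(-25), np.int64(24)), 40), (290, (np.int64(-83), np.int64(-17), np.int64(24)), 41), (305, (np.int64(-84), np.int64(-8), np.int64(24)), 40), (320, (np.int64(-83), np.int64(1), np.int64(24)), 41), (335, (np.int64(-84), np.int64(10), np.int64(24)), 40), (350, (np.int64(-83), np.int64(18), np.int64(24)), 41), (365, (np.int64(-83), np.int64(27), np.int64(24)), 41), (380, (np.int64(19), np.int64(13), np.int64(-104)), 168), (395, (np.int64(18), np.int64(17), np.int64(-103)), 167), (410, (np.int64(19), np.int64(20), np.int64(-104)), 168)]
```

Run:
```python
from h import *
np.set_printoptions(precision=0,suppress=True,linewidth=200)
z=np.load("w1.npz");c={k:z[k] for k in("intrinsics","xyz","attitude")};P=cloud("w",z["d"],c)
r=R.from_quat([0.979,-0.206,0,0]);Q=r.inv().apply((P-[499.7,7.5,296.6]).reshape(-1,3)).reshape(P.shape)
for v in(308,314,320,330,345,360,380):
    print(v,[(u,*Q[v,u].round().astype(int).tolist()) for u in(150,160,170,180,190,198,445,455,465,475,485)])
```

```text
308 [(150, -163, -216, 298), (160, -162, -203, 297), (170, -162, -190, 297), (180, -162, -177, 297), (190, -162, -165, 298), (198, -163, -155, 299), (445, -162, 161, 297), (455, -162, 175, 298), (465, -162, 187, 298), (475, -163, 201, 299), (485, -161, 212, 296)]
314 [(150, -171, -217, 297), (160, -172, -205, 299), (170, -171, -191, 297), (180, 12, -47, -52), (190, 13, -43, -53), (198, -171, -155, 297), (445, 12, 43, -52), (455, 12, 46, -53), (465, 12, 50, -52), (475, -170, 201, 296), (485, -170, 214, 297)]
320 [(150, -181, -219, 299), (160, -180, -205, 298), (170, 12, -48, -57), (180, 13, -45, -58), (190, 12, -42, -57), (198, 8, -42, -49), (445, 10, 43, -52), (455, 12, 45, -56), (465, 13, 48, -57), (475, -179, 202, 297), (485, -179, 215, 297)]
330 [(150, -195, -220, 298), (160, 8, -52, -56), (170, 13, -46, -63), (180, 13, -43, -64), (190, 10, -42, -58), (198, 4, -42, -49), (445, 77, 0, -177), (455, 13, 42, -64), (465, 12, 46, -63), (475, 12, 49, -63), (485, 8, 56, -56)]
345 [(150, 8, -52, -65), (160, 12, -46, -71), (170, 12, -43, -72), (180, 9, -42, -67), (190, 5, -42, -59), (198, -1, -42, -50), (445, 2, 43, -55), (455, 8, 43, -64), (465, 12, 43, -71), (475, 13, 46, -72), (485, 12, 49, -72)]
360 [(150, 12, -46, -79), (160, 12, -43, -80), (170, 10, -42, -76), (180, 5, -42, -68), (190, -1, -42, -60), (198, -5, -42, -53), (445, -3, 43, -56), (455, 3, 43, -65), (465, 9, 43, -74), (475, 12, 43, -79), (485, 12, 46, -79)]
380 [(150, 10, -44, -84), (160, 9, -42, -84), (170, 5, -42, -78), (180, -1, -42, -70), (190, -7, -42, -62), (198, -271, -164, 298), (445, -9, 43, -59), (455, -3, 43, -67), (465, 3, 43, -75), (475, 8, 43, -82), (485, 10, 44, -84)]
```

The depth data shows the finger ends at 41–50 mm behind the reported TCP, depending on opening. That is about 38 mm shorter than stated, so the fingers closed above the hub without touching it. I'll reopen, go 39 mm lower and close again.

```bash
python3 -m creep '{"translation":[[0,0,0.5],[0,0,0.5],[0,0,0.5],[0,0,0.5],[0,0,0.5],[0,0,-1],[0,0,-2.5],[0,0,-3.9]],"delta_rot":[[0,0,0],[0,0,0],[0,0,0],[0,0,0],[0,0,0],[0,0,0],[0,0,0],[0,0,0]],"hand":[7.5,7.5,7.5,7.5,7.5,7.5,7.5,7.5]}'
python3 -m creep '{"translation":[[0,0,0],[0,0,0],[0,0,0],[0,0,0],[0,0,0],[0,0,0]],"delta_rot":[[0,0,0],[0,0,0],[0,0,0],[0,0,0],[0,0,0],[0,0,0]],"hand":[3.8,3.8,3.8,3.8,3.8,3.8]}'
```

```text
clock: 5.38
position: [530.2, -45.3, 24.4]
ee_rot: [0.977, -0.212, -0.001, 0.0]
contact_force: [-0.3, 0.2, 0.7]
gripper_width: 74.9
grasp_force: 0.0
clock: 6.12
position: [530.9, -45.3, 26.3]
ee_rot: [0.977, -0.212, -0.0, 0.0]
contact_force: [-0.1, -0.0, 0.5]
gripper_width: 43.4
grasp_force: 114.8
```

```bash
python3 -m creep '{"translation":[[0,0,0],[0,0,0],[0,0,0],[0,0,0],[0,0,0],[0,0,0],[0,0,0],[0,0,0]],"delta_rot":[[0,0,-6],[0,0,-14],[0,0,-22],[0,0,-30],[0,0,-38],[0,0,-46],[0,0,-54],[0,0,-60]],"hand":[3.8,3.8,3.8,3.8,3.8,3.8,3.8,3.8]}'
python3 - <<'E'
from h import *
s=read_state();print(s["joints"],s["wrist_torque"]);im,d=get_image("wrist");cv2.imwrite("pics/w3.png",im[:,:,::-1])
E
```

```text
clock: 7.12
position: [529.3, -46.6, 26.4]
ee_rot: [0.739, -0.674, -0.0, 0.001]
contact_force: [-7.2, -6.7, 3.4]
gripper_width: 43.5
grasp_force: 101.8
[ 2.17838365e-01  4.18915745e-01 -4.34029449e-01  3.70006209e-04
 -7.19422364e-01 -1.26310483e-01] [-1.50574177  0.45737197  0.20018415]
```

View pics/w3.png

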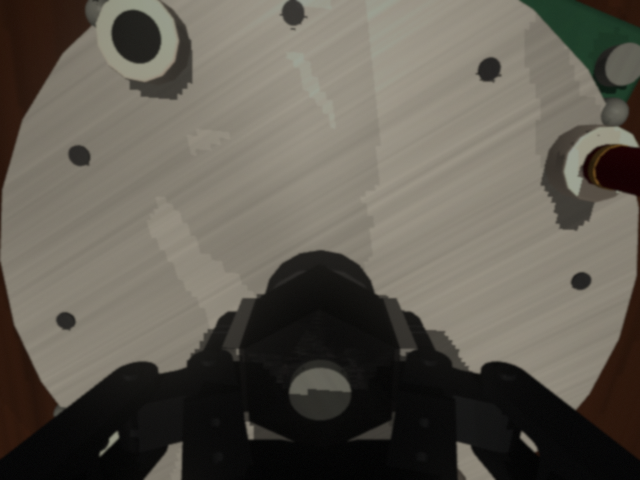

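The dial has turned with the hub. The view shows the red cap's nest at (600,165) still at the right of the camera, with the hub held squarely between the pads at (320,380). About 49° remain.

```bash
python3 -m creep '{"translation":[[0,0,0],[0,0,0],[0,0,0],[0,0,0],[0,0,0],[0,0,0],[0,0,0],[0,0,0]],"delta_rot":[[0,0,-7],[0,0,-15],[0,0,-23],[0,0,-31],[0,0,-38],[0,0,-44],[0,0,-48],[0,0,-49]],"hand":[3.8,3.8,3.8,3.8,3.8,3.8,3.8,3.8]}'
python3 -m creep '{"translation":[[0,0,0],[0,0,0]],"delta_rot":[[0,0,0],[0,0,0]],"hand":[3.8,3.8]}'
python3 - <<'E'
from h import *
np.set_printoptions(precision=3,suppress=True)
s=read_state();x=R.from_quat(s["ee_rot"]).as_matrix()[:,0];print(np.degrees(np.arctan2(x[1],x[0])),s["wrist_torque"],s["contact_force"])
E
```

```text
clock: 8.18
position: [527.5, -45.9, 26.5]
ee_rot: [-0.393, 0.92, 0.001, -0.002]
contact_force: [-10.8, 0.2, 7.9]
gripper_width: 43.7
grasp_force: 97.3
clock: 8.43
position: [527.5, -45.9, 26.5]
ee_rot: [-0.393, 0.92, 0.001, -0.002]
contact_force: [-10.8, -0.4, 9.2]
gripper_width: 43.4
grasp_force: 97.3
-133.73736932657633 [-0.762  1.68  -0.804] [-10.76   -0.397   9.153]
```

```bash
python3 -m creep '{"translation":[[-0.3,0,0],[-0.3,0,0],[-0.3,0,0],[-0.3,0,0],[-0.3,0,0],[-0.3,0,4],[-0.3,0,9],[-0.3,0,15]],"delta_rot":[[0,0,0],[0,0,0],[0,0,0],[0,0,0],[0,0,0],[0,0,0],[0,0,0],[0,0,0]],"hand":[8,8,8,8,8,8,8,8]}'
python3 - <<'E'
from h import *
np.set_printoptions(precision=1,suppress=True)
s=read_state();c=get_calibration("wrist");im,d=get_image("wrist");P=cloud("w",d,c);H,S,V=cv2.split(cv2.cvtColor(im,cv2.COLOR_RGB2HSV))
np.savez("w4.npz",im=im,d=d,**c)
m=(H>8)&(H<28)&(S>130)&(V>90)&(P[...,2]>80)&(P[...,2]<115)
for a,cc,l in blobs(m,15):print("brass",a,cc,np.median(P[l],0),P[l][:,2].max())
m=(P[...,2]>90)&(abs(P[...,0]-530)<45)&(abs(P[...,1]+45)<45)&(P[...,2]<107)
for a,cc,l in blobs(m,300):print("hub",a,cc,np.median(P[l],0))
im2,d2=get_image("side");np.savez("side4.npz",im=im2,d=d2)
big=cv2.resize(im2[170:350,240:410],None,fx=3,fy=3,interpolation=3);a=np.hstack([cv2.resize(im,(0,0),fx=.4375,fy=.4375),np.zeros((210,10,3),np.uint8)])
cv2.imwrite("pics/v4.png",np.vstack([np.hstack([a,np.zeros((210,510-a.shape[1],3),np.uint8)]) , cv2.resize(im2[180:310,250:400],(510,380),interpolation=3)])[:,:,::-1])
E
```

```text
clock: 9.43
position: [527.1, -45.3, 176.8]
ee_rot: [-0.395, 0.919, 0.0, -0.001]
contact_force: [0.7, -0.0, -0.9]
gripper_width: 80.0
grasp_force: 0.0
brass 291 [482.1 145.3] [416.4 -17.9  95.6] 98.37413332247255
brass 22 [394.7 368.5] [557.3  64.5  99.6] 100.75304243242795
hub 3979 [318.  235.5] [528.6 -46.3  99.4]
```

View pics/v4.png

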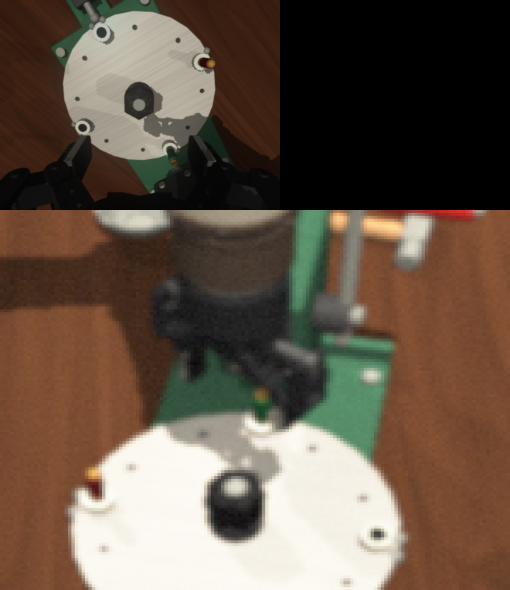

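The green cap now stands in front of the ram with its nest at 75.5–75.8°, against a press yaw of 76°, and the gripper is clear of it. Next is the lever: up and over to the handle, with the closing axis along press x.

```bash
python3 -m creep '{"translation":[[0,0,5],[0,0,10],[0,0,15],[2,2,17],[5,4,17],[8,7,17],[11,10,17],[13,12,17]],"delta_rot":[[0,0,0],[0,0,8],[0,0,18],[0,0,28],[0,0,38],[0,0,48],[0,0,58],[0,0,68]],"hand":[8,8,8,8,8,8,8,8]}'
python3 -m creep '{"translation":[[1,1,0],[2.5,1.7,0],[2.5,1.7,0],[2.5,1.7,0],[2.5,1.7,0],[2.5,1.7,0],[2.5,1.7,0],[2.5,1.7,0]],"delta_rot":[[0,0,10],[0,0,20],[0,0,30],[0,0,40],[0,0,48],[0,0,52],[0,0,52],[0,0,52]],"hand":[8,8,8,8,8,8,8,8]}'
python3 - <<'E'
from h import *
np.set_printoptions(precision=1,suppress=True)
s=read_state();c=get_calibration("wrist");im,d=get_image("wrist");P=cloud("w",d,c);H,S,V=cv2.split(cv2.cvtColor(im,cv2.COLOR_RGB2HSV))
x=R.from_quat(s["ee_rot"]).as_matrix()[:,0];print("psi",np.degrees(np.arctan2(x[1],x[0])),s["position"],s["joints"])
m=((H<8)|(H>172))&(S>150)&(V>60)&(P[...,2]>280)
for a,cc,l in blobs(m,200):
    q=P[l];print("red",a,cc,"med",np.median(q,0),"top z",np.percentile(q[:,2],98));(ax,ay,*_)=cv2.fitLine(q[:,:2].astype(np.float32),2,0,.01,.01).ravel();print("axis",np.degrees(np.arctan2(ay,ax)),"ext",q.min(0),q.max(0))
    uv=np.argwhere(l)[:,::-1];print(cv2.minAreaRect(uv.astype(np.float32)))
    r=cv2.minAreaRect(uv.astype(np.float32))[0];print("ray at 328",ray("w",r,328,c))
E
```

```text
clock: 10.52
position: [659.0, 76.3, 344.7]
ee_rot: [0.843, -0.538, -0.001, 0.0]
contact_force: [-0.2, 0.2, -0.5]
gripper_width: 79.8
grasp_force: 0.0
clock: 11.52
position: [682.9, 91.8, 345.7]
ee_rot: [0.993, -0.118, -0.0, 0.0]
contact_force: [-0.2, -0.9, 0.2]
gripper_width: 79.6
grasp_force: 0.0
psi -13.52559066955477 [682.9  91.8 345.7] [ 0.4  0.5  0.5 -0.  -1.6  1. ]
red 5272 [316.3 265.7] med [687.6  91.9 331.6] top z 333.88275320711523
axis -14.321089 ext [648.7  73.3 318.9] [758.1 110.5 522.4]
((317.0, 267.0), (134.0, 42.0), 90.0)
ray at 328 [685.   91.9 328. ]
```

```bash
python3 -m creep '{"translation":[[0,0,-2],[0,0,-4],[0,0,-6],[0,0,-8],[0,0,-8],[0,0,-8],[0,0,-8],[0,0,-8]],"delta_rot":[[0,0,-0.5],[0,0,-0.5],[0,0,-0.5],[0,0,-0.5],[0,0,-0.5],[0,0,-0.5],[0,0,-0.5],[0,0,-0.5]],"hand":[7,7,6,5,4,3,1.6,1.6]}'
python3 -m creep '{"translation":[[0,0,0],[0,0,0],[0,0,0],[0,0,0]],"delta_rot":[[0,0,0],[0,0,0],[0,0,0],[0,0,0]],"hand":[1.6,1.6,1.6,1.6]}'
python3 - <<'E'
from h import *
th=np.array([0,.15,.3,.45,.6,.75,.9,1.0,1.1,1.15]);a=th-np.radians(10);e=np.array([.242,.970])
dx=-130*(np.sin(a)+np.sin(np.radians(10)));dz=130*(np.cos(a)-np.cos(np.radians(10)))
for t,x,z in zip(th,dx,dz):print(t,(x*e/10).round(2),round(z/10,2))
E
```

```text
clock: 12.58
position: [683.9, 92.9, 267.6]
ee_rot: [0.993, -0.121, 0.002, -0.001]
contact_force: [0.4, 3.7, 1.9]
gripper_width: 20.5
grasp_force: 58.6
clock: 13.08
position: [683.7, 92.3, 267.6]
ee_rot: [0.993, -0.121, 0.002, -0.001]
contact_force: [1.2, 5.7, 5.2]
gripper_width: 20.1
grasp_force: 58.9
0.0 [-0. -0.] 0.0
0.15 [-0.47 -1.88] 0.19
0.3 [-0.94 -3.77] 0.1
0.45 [-1.4  -5.62] -0.29
0.6 [-1.84 -7.39] -0.96
0.75 [-2.26 -9.05] -1.9
0.9 [ -2.63 -10.56] -3.08
1.0 [ -2.86 -11.46] -3.99
1.1 [ -3.06 -12.26] -4.98
1.15 [ -3.15 -12.63] -5.51
```

```bash
python3 -m creep '{"translation":[[-0.24,-0.95,0.12],[-0.47,-1.88,0.19],[-0.7,-2.83,0.18],[-0.94,-3.77,0.1],[-1.17,-4.7,-0.07],[-1.4,-5.62,-0.29],[-1.63,-6.52,-0.6],[-1.84,-7.39,-0.96]],"delta_rot":[[0,0,0],[0,0,0],[0,0,0],[0,0,0],[0,0,0],[0,0,0],[0,0,0],[0,0,0]],"hand":[1.6,1.6,1.6,1.6,1.6,1.6,1.6,1.6]}'
python3 -m creep '{"translation":[[0,0,0]],"delta_rot":[[0,0,0]],"hand":[1.6]}'
```

```text
clock: 14.08
position: [665.0, 17.4, 257.2]
ee_rot: [0.993, -0.122, 0.001, -0.0]
contact_force: [1.5, 4.3, 4.3]
gripper_width: 20.3
grasp_force: 59.0
clock: 14.2
position: [664.9, 17.0, 257.1]
ee_rot: [0.993, -0.122, 0.001, 0.0]
contact_force: [3.0, 3.7, 5.9]
gripper_width: 20.3
grasp_force: 59.0
```

```bash
python3 -m creep '{"translation":[[-0.22,-0.86,-0.44],[-0.42,-1.66,-0.94],[-0.61,-2.44,-1.51],[-0.79,-3.17,-2.12],[-0.91,-3.64,-2.57],[-1.02,-4.07,-3.03],[-1.12,-4.48,-3.52],[-1.22,-4.87,-4.02]],"delta_rot":[[0,0,0],[0,0,0],[0,0,0],[0,0,0],[0,0,0],[0,0,0],[0,0,0],[0,0,0]],"hand":[1.6,1.6,1.6,1.6,1.6,1.6,1.6,1.6]}'
python3 -m creep '{"translation":[[0,0,0],[0,0,0]],"delta_rot":[[0,0,0],[0,0,0]],"hand":[1.6,1.6]}'
python3 - <<'E'
from h import *
np.set_printoptions(precision=1,suppress=True)
s=read_state();p=s["position"];g=p-[683.7,92.3,267.6];e=np.array([.242,.97]);dx=g[:2]@e;print(dx,g[2],"th from xz",np.arctan2(130*np.sin(np.radians(10))*-1-dx, 130*np.cos(np.radians(10))+g[2])+np.radians(10),"xonly",np.arcsin(-dx/130-np.sin(np.radians(10)))+np.radians(10),s["contact_force"])
z=np.load("side4.npz");im,d=get_image("side");P=cloud("side",d);H,S,V=cv2.split(cv2.cvtColor(im,cv2.COLOR_RGB2HSV))
m=(H>8)&(H<28)&(S>120)&(V>90)&(P[...,2]>80)&(P[...,2]<115)&(abs(P[...,0]-557)<20)&(abs(P[...,1]-65)<25)
for a,cc,l in blobs(m,4):print("brass",a,cc,np.median(P[l],0),P[l][:,2].max())
cv2.imwrite("pics/v5.png",cv2.resize(im[150:300,250:420],(680,600),interpolation=3)[:,:,::-1])
E
```

```text
clock: 15.2
position: [653.6, -29.1, 218.7]
ee_rot: [0.993, -0.121, 0.002, -0.001]
contact_force: [0.8, 8.8, 10.2]
gripper_width: 20.1
grasp_force: 59.4
clock: 15.45
position: [653.6, -29.2, 218.5]
ee_rot: [0.993, -0.121, 0.002, -0.001]
contact_force: [1.4, 8.0, 8.7]
gripper_width: 20.4
grasp_force: 59.4
-125.18415799366419 -49.07488513801019 th from xz 1.0895146452155542 xonly 1.084212246357393 [1.4 8.  8.7]
```

View pics/v5.png

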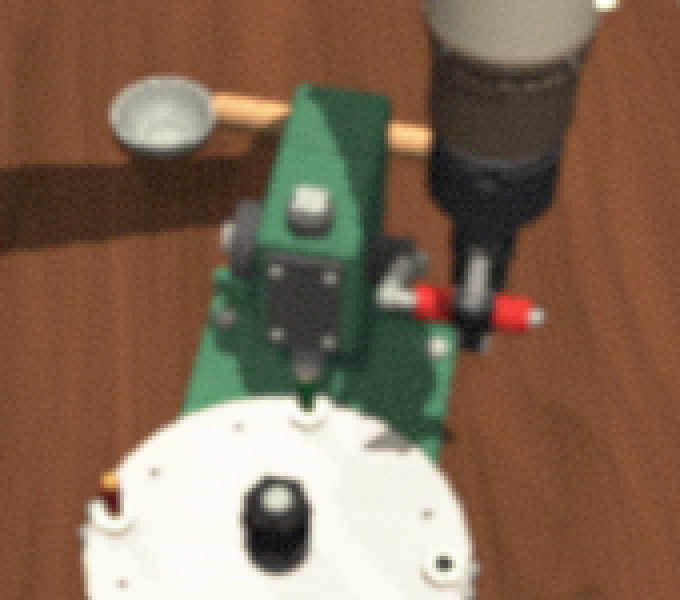

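The ram's foot is down on the green cap at (307,365), and the lever stands at about 1.09 rad. The force does not show a firm stop yet, so I'll press on a bit.

```bash
python3 -m creep '{"translation":[[-0.05,-0.2,-0.26],[-0.09,-0.37,-0.52],[-0.13,-0.52,-0.75],[-0.13,-0.52,-0.75]],"delta_rot":[[0,0,0],[0,0,0],[0,0,0],[0,0,0]],"hand":[1.6,1.6,1.6,1.6]}'
```

```text
clock: 16.0
position: [652.3, -34.3, 211.2]
ee_rot: [0.993, -0.121, 0.002, -0.001]
contact_force: [0.4, 6.9, 10.1]
gripper_width: 20.5
grasp_force: 59.5
```

```bash
python3 -m creep '{"translation":[[-0.04,-0.17,-0.26],[-0.08,-0.33,-0.53],[-0.08,-0.33,-0.53]],"delta_rot":[[0,0,0],[0,0,0],[0,0,0]],"hand":[1.6,1.6,1.6]}'
python3 - <<'E'
from h import *
np.set_printoptions(precision=1,suppress=True)
s=read_state();p=s["position"];print(p,s["contact_force"],s["wrist_torque"])
c=get_calibration("wrist");im,d=get_image("wrist");P=cloud("w",d,c);H,S,V=cv2.split(cv2.cvtColor(im,cv2.COLOR_RGB2HSV))
im2,d2=get_image("side");P2=cloud("side",d2)
for n,I,Q in(("w",im,P),("s",im2,P2)):
    H,S,V=cv2.split(cv2.cvtColor(I,cv2.COLOR_RGB2HSV));m=((H<8)|(H>172))&(S>150)&(V>60)&(Q[...,2]>200)&(Q[...,2]<320)
    for a,cc,l in blobs(m,40):print(n,"red",a,cc,np.median(Q[l],0),np.percentile(Q[l][:,2],97))
m=(P2[...,2]>285)&(P2[...,2]<310)&(abs(P2[...,0]-557)<20)&(abs(P2[...,1]-68)<20);print("ramtop",m.sum())
for Q,D in((P2,0),(cloud("side",np.load("side0.npz")["d"]),0)):
    m=(abs(Q[...,0]-557)<9)&(abs(Q[...,1]-68)<9)&(Q[...,2]>240);print("ram top z",np.percentile(Q[m][:,2],[50,75,90,95]),m.sum())
E
```

```text
clock: 16.38
position: [651.7, -36.8, 206.9]
ee_rot: [0.993, -0.121, 0.003, -0.002]
contact_force: [-1.3, 11.0, 13.2]
gripper_width: 20.5
grasp_force: 59.9
[651.7 -36.8 206.9] [-1.3 11.  13.2] [ 3.   0.2 -0. ]
w red 11472 [318.3 349.6] [657.6 -38.7 271.3] 273.2357225260036
s red 54 [357.  230.6] [622.8 -36.5 270.1] 273.9666930105557
s red 77 [376.4 233.8] [669.5 -49.2 269.2] 293.0192064543043
ramtop 0
ram top z [562.1 575.5 582.8 585.4] 226
ram top z [294.8 297.5 298.4 299.1] 63
```

```bash
python3 -m creep '{"translation":[[-0.03,-0.13,-0.2],[-0.05,-0.25,-0.4],[-0.05,-0.25,-0.4]],"delta_rot":[[0,0,0],[0,0,0],[0,0,0]],"hand":[1.6,1.6,1.6]}'
python3 - <<'E'
from h import *
np.set_printoptions(precision=1,suppress=True)
s=read_state();print(s["contact_force"])
im2,d2=get_image("side")
for I,d in((im2,d2),(np.load("side0.npz")["im"],np.load("side0.npz")["d"])):
    Q=cloud("side",d);S=cv2.cvtColor(I,cv2.COLOR_RGB2HSV)[...,1]
    m=(abs(Q[...,0]-557)<14)&(abs(Q[...,1]-68)<16)&(Q[...,2]>255)&(Q[...,2]<305);print("ram top",np.percentile(Q[m],[50,75,90],axis=0)[:,2],m.sum(),np.argwhere(m).mean(0))
    m=(S<60)&(I.max(2)>110);m[:170]=0;m[215:]=0;m[:,:300]=0;m[:,345:]=0
    for a,cc,l in blobs(m,20):print(a,cc,np.median(Q[l],0),np.percentile(Q[l][:,2],[25,75,90]))
E
```

```text
clock: 16.85
position: [651.5, -38.5, 204.1]
ee_rot: [0.993, -0.12, 0.003, -0.002]
contact_force: [-2.4, 12.4, 16.5]
gripper_width: 20.3
grasp_force: 60.3
[-2.4 12.4 16.5]
ram top [268.7 272.2 273.4] 104 [203.  327.3]
34 [301.  178.2] [489.5 423.3  29. ] [20.8 31.9 35.4]
83 [327.  200.8] [555.7  70.  270.8] [263.8 272.7 274. ]
ram top [287.4 295.4 297.7] 153 [198.8 327.1]
35 [301.  178.3] [489.6 423.7  26.2] [18.3 34.3 36.1]
89 [327.1 194.2] [555.8  68.9 294.3] [287.6 297.  298.1]
20 [307.2 207.9] [503.6 103.8 207.7] [202.4 217.4 221. ]
27 [327.1 207.3] [555.4  59.8 254.1] [252.1 257.5 260.7]
```

Run:
```python
from h import *
np.set_printoptions(precision=2,suppress=True)
zs=[];us=[]
for i in range(3):
    c=get_calibration("wrist");im,d=get_image("wrist");P=cloud("w",d,c);H,S,V=cv2.split(cv2.cvtColor(im,cv2.COLOR_RGB2HSV))
    m=((H<8)|(H>172))&(S>150)&(V>60)&(P[...,2]>200)&(P[...,2]<320)
    a,cc,l=max(blobs(m,40),key=lambda t:t[0]);q=P[l];k=q[:,2]>np.percentile(q[:,2],80)
    zs.append([a,*cc,np.percentile(q[:,2],97),*q[k].mean(0)])
print(np.mean(zs,0))
rs=[]
for i in range(6):
    im2,d2=get_image("side");Q=cloud("side",d2);S=cv2.cvtColor(im2,cv2.COLOR_RGB2HSV)[...,1]
    m=(S<60)&(im2.max(2)>110);m[:185]=0;m[210:]=0;m[:,:315]=0;m[:,340:]=0
    a,cc,l=max(blobs(m,20),key=lambda t:t[0]);rs.append([*cc,np.percentile(Q[l][:,2],80)])
print("ram",np.mean(rs,0))
s=read_state();print(s["position"],s["contact_force"])
```

```text
[11484.     318.23   349.57   270.48   655.37   -40.15   271.14]
ram [327.   200.92 273.2 ]
[651.46 -38.46 204.16] [-2.16 14.86 16.5 ]
```

```bash
python3 -m creep '{"translation":[[-0.03,-0.12,-0.2],[-0.06,-0.25,-0.4],[-0.06,-0.25,-0.4],[-0.06,-0.25,-0.4]],"delta_rot":[[0,0,0],[0,0,0],[0,0,0],[0,0,0]],"hand":[1.6,1.6,1.6,1.6]}'
```

```text
clock: 17.85
position: [651.2, -40.0, 201.2]
ee_rot: [0.993, -0.12, 0.004, -0.003]
contact_force: [-3.7, 17.4, 20.0]
gripper_width: 20.1
grasp_force: 60.6
```

```bash
python3 -m creep '{"translation":[[0.14,0.64,1.0],[0.23,0.98,1.55],[0.32,1.35,2.08],[0.52,2.15,3.07],[0.75,3.05,3.98],[0.93,3.78,4.59],[1.12,4.56,5.16],[1.32,5.36,5.66]],"delta_rot":[[0,0,0],[0,0,0],[0,0,0],[0,0,0],[0,0,0],[0,0,0],[0,0,0],[0,0,0]],"hand":[1.6,1.6,1.6,1.6,1.6,1.6,1.6,1.6]}'
python3 - <<'E'
from h import *
np.set_printoptions(precision=1,suppress=True)
for n in("side","scene"):
    im,d=get_image(n);P=cloud(n,d);H,S,V=cv2.split(cv2.cvtColor(im,cv2.COLOR_RGB2HSV))
    for nm,x,y in(("green",557,68),("red",414,-18)):
        m=(abs(P[...,0]-x)<16)&(abs(P[...,1]-y)<16)&(P[...,2]>55)&(P[...,2]<112)&(S>90)
        b=m&(H>8)&(H<30)&(V>90)
        print(n,nm,m.sum(),b.sum(),"pix",np.argwhere(b).mean(0) if b.any() else 0,np.percentile(P[b][:,2],[50,90]) if b.any() else 0)
E
```

```text
clock: 18.85
position: [663.0, 9.7, 253.2]
ee_rot: [0.993, -0.122, 0.001, 0.0]
contact_force: [2.5, 2.8, 5.3]
gripper_width: 20.3
grasp_force: 59.1
side green 30 12 pix [244.  326.5] [92.9 97.8]
side red 33 18 pix [271.1 276.5] [91.7 99.4]
scene green 0 0 pix 0 0
scene red 50 16 pix [263.5 366.7] [94.  97.6]
```

```bash
python3 -m creep '{"translation":[[0.22,0.86,0.44],[0.43,1.73,0.8],[0.66,2.63,1.11],[0.89,3.55,1.33],[1.12,4.48,1.5],[1.36,5.42,1.58],[1.59,6.37,1.59],[1.82,7.3,1.52]],"delta_rot":[[0,0,0],[0,0,0],[0,0,0],[0,0,0],[0,0,0],[0,0,0],[0,0,0],[0,0,0]],"hand":[1.6,1.6,1.6,1.6,1.6,1.6,1.6,1.6]}'
python3 -m creep '{"translation":[[0.12,0.5,-0.06],[0.24,0.95,-0.12],[0.3,1.15,-0.12],[0.3,1.15,-0.12]],"delta_rot":[[0,0,0],[0,0,0],[0,0,0],[0,0,0]],"hand":[1.6,1.6,1.6,1.6]}'
```

```text
clock: 19.95
position: [681.4, 83.2, 268.9]
ee_rot: [0.993, -0.121, 0.001, -0.0]
contact_force: [3.6, 2.8, 6.4]
gripper_width: 20.0
grasp_force: 59.2
clock: 20.45
position: [683.7, 92.8, 267.5]
ee_rot: [0.993, -0.122, 0.001, 0.001]
contact_force: [2.5, 0.2, 7.4]
gripper_width: 20.1
grasp_force: 59.2
```

```bash
python3 -m creep '{"translation":[[0,0,0],[0,0,0],[0,0,0],[0,0,0],[0,0,0],[0,0,3],[0,0,8],[0,0,13]],"delta_rot":[[0,0,0],[0,0,0],[0,0,0],[0,0,0],[0,0,0],[0,0,0],[0,0,0],[0,0,0]],"hand":[7,7,7,7,7,7,7,7]}'
python3 -m creep '{"translation":[[-3,-4,0],[-6,-9,0],[-9,-14,0],[-12,-18,0],[-14,-22,0],[-14,-24,0],[-14,-24,0],[-14,-24,0]],"delta_rot":[[0,0,-6],[0,0,-14],[0,0,-22],[0,0,-30],[0,0,-40],[0,0,-50],[0,0,-58],[0,0,-60]],"hand":[7,7,7,7,7,7,7,7]}'
python3 - <<'E'
from h import *
np.set_printoptions(precision=1,suppress=True)
c=get_calibration("wrist");im,d=get_image("wrist");P=cloud("w",d,c);np.savez("w6.npz",im=im,d=d,**c)
s2,ds=get_image("side");Ps=cloud("side",ds);cs=get_calibration("side")
for n,I,Q in(("w",im,P),("side",s2,Ps)):
    H,S,V=cv2.split(cv2.cvtColor(I,cv2.COLOR_RGB2HSV))
    m=(H>8)&(H<30)&(S>110)&(V>80)&(Q[...,2]>75)&(Q[...,2]<115)&(abs(Q[...,0]-480)<120)&(abs(Q[...,1]-20)<90)
    for a,cc,l in blobs(m,5):
        uv=np.argwhere(l);print(n,"brass",a,cc,"rows",uv[:,0].min(),uv[:,0].max(),np.median(Q[l],0),np.percentile(Q[l][:,2],[90,98]))
    m=((H<8)|(H>172))&(S>150)&(V>60)&(Q[...,2]>200)&(Q[...,2]<345)
    for a,cc,l in blobs(m,40):print(n,"handle",a,cc,np.median(Q[l],0),np.percentile(Q[l][:,2],95))
print(read_state()["contact_force"])
A=cv2.resize(s2[180:320,250:400],(600,560),interpolation=3);cv2.imwrite("pics/v6.png",A[:,:,::-1])
E
```

```text
clock: 21.45
position: [683.2, 93.7, 397.6]
ee_rot: [0.993, -0.122, -0.0, 0.0]
contact_force: [0.2, -0.3, 0.2]
gripper_width: 69.8
grasp_force: 0.0
clock: 22.45
position: [543.3, -146.5, 396.2]
ee_rot: [0.799, -0.602, 0.0, -0.0]
contact_force: [-1.0, -0.1, 0.1]
gripper_width: 70.0
grasp_force: 0.0
w brass 82 [387.1 303.6] rows 299 308 [416.3 -18.7  94.7] [97.1 98. ]
w brass 62 [263.7 333.1] rows 329 337 [558.6  67.   95.4] [97.3 98.2]
w handle 64 [107.6 476.4] [650.   90.4 319.6] 323.3114641196399
side brass 14 [326.5 243.7] rows 242 245 [556.1  67.6  93.9] [97.6 98.3]
side brass 16 [276.5 270.5] rows 269 272 [411.9 -19.7  94.3] [96.3 97. ]
side handle 203 [376.4 177.7] [683.1  86.6 329.1] 333.9742083525475
[-0.2  0.   0.1]
```

View pics/v6.png

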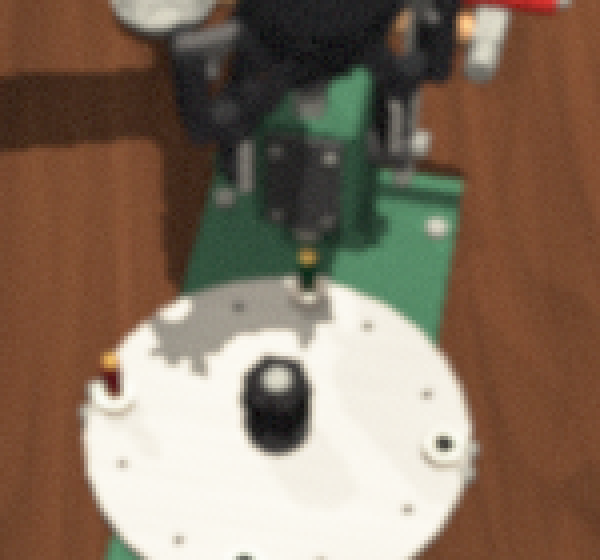

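The green finial's top reads 98.2 mm, level with the finished red one at 98.0 mm. It sits under the ram at (307,258), the handle is back at its original height of 334 mm, and the robot is clear, so I'm handing in.

```bash
python3 -c "from bench import *;print(job_done())"
```

```text
the job is handed in; nothing more can be done
None
```

I handed the job in at about 22 s: the green cap is in its detent under the ram, its finial is pressed home (top measured at about 98 mm), and the lever was eased back up to its rest; no verdict on the run came back.

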